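# Fill the seasoning caddy

## Task

Gather the four seasoning containers from the prep table into the caddy: stand each one upright and fully down in the well made for its shape, the dredger in the wide round well, the wooden mill in the narrow round one, the square tin in the square one and the oblong tin in the oblong one. Leave the open tumbler and the kitchen timer standing where they are, for they do not belong in the caddy.

Things in the scene. Friction and masses are not known exactly. Their poses are not given: they have to be found in the camera images.
- dredger_mid (a point): The DREDGER: a closed round steel shaker, diameter 64 mm, 68 mm tall, 0.22 kg or so, with a bevelled lid whose flat top carries a rosette of small dark holes. Point: on its axis half-way up, 34 mm above its base; z up. Straight side up to 56 mm; all containers are best gripped a little above half height.
- mill_mid (a point): The MILL: a round turned-wood pepper mill, diameter 42 mm, 72 mm tall, stepping in above 53 mm to a small steel knob. Point: on its axis, 36 mm above its base; z up.
- square_tin_mid (a point): The SQUARE TIN: a closed steel spice tin, 50 x 50 mm, 66 mm tall, flat lid with nine small dark holes in a square. Point: at its centre, 33 mm above its base; x and y along its sides, z up.
- oblong_tin_mid (a point): The OBLONG TIN: a closed steel spice tin, 36 mm (its x) by 70 mm (its y), 66 mm tall, flat lid with one dark slit along y. Point: at its centre, 33 mm above its base; z up.
- tumbler_mid (a point): Look-alike that stays: an OPEN empty steel tumbler, diameter 64 mm, 68 mm tall, no lid. Point: on its axis, 34 mm above its base.
- timer_mid (a point): Look-alike that stays: a steel kitchen TIMER, 50 x 50 mm, 68 mm tall, with a round black dial (diameter 42 mm) and a white pointer bar on top. Point: at its centre, 34 mm above its base.
- wide_well_floor (a point): Wide round WELL of the caddy, for the dredger: inside diameter 80 mm. The caddy is a low square dark steel tray, 216 x 216 mm with a rim 14 mm high, fixed to the table; in it stand four fixed white wells in two rows of two, 100 mm from centre to centre, in an order that changes. All wells have walls 3 mm thick that rise 12 mm above the inner floor, and turn with the tray. Point: centre of the well's inner floor, 9 mm above the table; z up.
- narrow_well_floor (a point): Narrow round WELL of the caddy, for the mill: inside diameter 58 mm; point: centre of its inner floor, 9 mm above the table, wall 12 mm above that.
- square_well_floor (a point): Square WELL of the caddy, for the square tin: inside 66 x 66 mm along its x and y; point: centre of its inner floor, 9 mm above the table, wall 12 mm above that.
- oblong_well_floor (a point): Oblong WELL of the caddy, for the oblong tin: inside 52 mm (its x) by 86 mm (its y); point: centre of its inner floor, 9 mm above the table, wall 12 mm above that.
Mind the look-alikes: they are no part of the job. Leave any orange or yellow look-alike of the part that bears mill_mid alone. Leave any purple look-alike of the part that bears tumbler_mid alone.

How it is judged:
At the end, for the whole second after the job is handed in: Dredger, mill, square tin and oblong tin each stand at rest and upright (within 0.12 rad) on the floor of their own well (height within 5 mm, centre within 15 mm of the well's centre); the tumbler and the timer still stand upright within 25 mm of where they began (horizontal distance between dredger_mid and wide_well_floor below 0.015 m and z of dredger_mid in the frame of wide_well_floor between 0.029 and 0.039 m and angle between each of dredger_mid, mill_mid, square_tin_mid, oblong_tin_mid, tumbler_mid, timer_mid's own z axis and vertical below 0.12 rad and linear speed of each of dredger, mill, square_tin, oblong_tin below 0.02 m/s and horizontal distance between mill_mid and narrow_well_floor below 0.015 m and z of mill_mid in the frame of narrow_well_floor between 0.031 and 0.041 m and horizontal distance between square_tin_mid and square_well_floor below 0.015 m and z of square_tin_mid in the frame of square_well_floor between 0.028 and 0.038 m and horizontal distance between oblong_tin_mid and oblong_well_floor below 0.015 m and z of oblong_tin_mid in the frame of oblong_well_floor between 0.028 and 0.038 m and distance of each of tumbler_mid, timer_mid from where it was at the start of the episode below 0.025 m); the robot touches nothing.
It fails at once if the tumbler is moved by more than 40 mm (distance of tumbler_mid from where it was at the start of the episode above 0.04 m).
It fails at once if the timer is moved by more than 40 mm (distance of timer_mid from where it was at the start of the episode above 0.04 m).
It also fails if it takes over 104 s, if anything falls off the work surface, if the arm or the gripper's body presses on something with over 40 N, if the wrist force passes 120 N, or if a joint passes its speed limit or range.

## Robot

A 6-joint arm with a two-finger parallel gripper is mounted at the origin on the work surface. World frame = base frame: x ahead of the robot, y to its left, z up, the work surface at z = 0. Lengths are in m, angles in rad, forces in N, time in s.
With the tool pointing down it reaches from about 0.35 to 0.975 m from the base axis. Payload 4.9 kg.
Tool frame: the origin (TCP) lies midway between the tips of the shut fingers; the grasp point (between the pads) lies 19 mm behind it; z points along the fingers, y is the line along which they close (so a half turn about z gives the same grasp; the last joint's range is limited). The gripper opens to 85 mm and grips with 20 to 120 N. Pads are 22 mm wide; open, the fingers measure 114 mm over their backs; the gripper's body (76 mm by 85 mm) begins 54 mm behind the grasp point. The pads swing forward as they close: fully open they stand 13 mm farther back than shut.
Start: joints at [1.222, 0.053, 1.613, -0, 1.476, -0.119], TCP at [0.142, 0.609, 0.231] pointing down, gripper open.
Joint ranges: [-3.01, 3.01], [-1.01, 2.22], [0.06, 2.58], [-1.02, 4.17], [0.09, 2.62], [-3.14, 3.14]. Speed limits (rad/s): [2.57, 2.57, 3.14, 3.14, 3.14, 3.14].

## Interface

Orientations are given as a unit quaternion [w, x, y, z].
In Python, from plant import manip gives the robot as it stands.
- The arm moves only by the tool carry_out, never from a script. Its argument "moves" is a list of rows, each a list of 7 numbers: the opening, from 0 (shut) to 1 (fully open), then the shift along the tool's x, y, z normalised to -1 to 1, where 1 is 0.4 m, then the turn, a rotation vector about the tool's x, y, z normalised to -1 to 1, where 1 is 0.5 rad. In form: [[grip, dx, dy, dz, rx, ry, rz], ...]. A call has 1 to 8 rows; each row is the pose to reach, as a shift and turn from the pose commanded when the call began, along the tool's axes at that moment; what a row does not reach only later rows make up. A row lasts 1/12 s, in which the tool goes at most 41.7 mm and 7.16 degrees, less where a joint would pass 70% of its speed; a pose out of reach is approached as far as the arm can. A call with a number of a shift or a turn outside -1 to 1 is refused whole. A call with a gripper value outside its range is refused whole. The fingers move at their own pace and stop on an object; the grip force is fixed at half the most. Time passes only in rows, so rows that repeat a pose let the fingers close. It gives the time, the measured TCP pose, the force and the opening at its end, in the units of the state.
- manip.state(): the state, without advancing time (a new reading comes with each control period).
- manip.grab_frame(name): name is "scene" or "top"; returns the picture (384x512x3 uint8, red, green, blue); there is no depth.
- manip.camera_info(name): a dict with "intrinsics" (3x3 intrinsics, pixels), "extrinsics" (4x4, takes a point from world to camera coordinates). Camera axes: x right, y down, z forward; pixel columns grow to the right and rows downward; lengths in m; the calibration is good to about 2 mm. A picture is of the moment at which its call begins. camera_info takes no time and is no camera call.
- manip.job_done(): hands the job in, once; it reports no verdict.
The state is a dict: "time": time; "joint_pos": joint angles; "joint_vel": joint speeds; "joint_efforts": joint torques, N m; "tool_pos": TCP position; "tool_rot": TCP orientation; "contact_force": force on the tool from outside, world axes, zero at the start; "ft_torque": the same for the moment, N m; "gripper_width": opening from 0.0 (shut) to 1.0 (fully open).
Only numpy, scipy, OpenCV 4.12 (cv2) and the standard library are available. Lean on these libraries where they do the work, as an engineer would, in place of code of your own. Each camera call takes 0.05 s, during which the arm holds its last target. There are 200 camera calls.

## Working session

There is one attempt and no reset: what is moved stays moved. The work goes in short steps, Python scripts to look and compute and a tool call to move; the robot and the scene stay as the last step left them, time stands still between calls to the robot, and variables do not carry over. Pictures are saved under pics/ and viewed, on a budget of 14 in all, crops included, one or two more only if the job needs it, and the job is handed in when it is done.

Besides the shell and the picture viewer there is one more tool, called after "Call:" by a JSON object that holds its "name" and its "arguments". carry_out: Moves the arm, as the interface text tells. Scaled input: -1 to 1 covers 0.4 m each way for a shift and 0.5 rad each way for a turn. Its arguments: {"type":"object","properties":{"moves":{"type":"array"}},"required":["moves"]}

```bash
ls; mkdir -p pics; python3 - <<'E'
from plant import manip
import cv2,numpy as np
np.set_printoptions(precision=4,suppress=True)
for n in("scene","top"):
    im=manip.grab_frame(n); cv2.imwrite(f"pics/{n}0.png",im[:,:,::-1])
    c=manip.camera_info(n); print(n,np.array(c["intrinsics"]),np.array(c["extrinsics"]))
print(manip.state())
E
```

```text
pics
scene [[454.9525   0.     256.8056]
 [  0.     454.9525 184.558 ]
 [  0.       0.       1.    ]] [[ 0.0842  0.9964 -0.0114 -0.0616]
 [ 0.777  -0.0728 -0.6253 -0.3396]
 [-0.6238  0.0438 -0.7803  1.6191]
 [ 0.      0.      0.      1.    ]]
top [[440.4975   0.     256.6864]
 [  0.     440.4975 181.4672]
 [  0.       0.       1.    ]] [[-0.0259 -0.9996 -0.007   0.0376]
 [-0.9981  0.0263 -0.0556  0.4852]
 [ 0.0558  0.0055 -0.9984  1.2083]
 [ 0.      0.      0.      1.    ]]
{'time': 0.1, 'joint_pos': array([ 1.222 ,  0.0533,  1.6142,  0.    ,  1.476 , -0.119 ]), 'joint_vel': array([-0.0007, -0.0006, -0.0039,  0.0009,  0.001 ,  0.0013]), 'joint_efforts': array([  0.0003, -39.4901, -37.1364,  -0.0001,   0.0039,   0.    ]), 'tool_pos': array([0.1422, 0.608 , 0.2302]), 'tool_rot': array([-0.0002,  0.1146,  0.9934, -0.0009]), 'contact_force': array([-0.3396,  0.1043, -0.3466]), 'ft_torque': array([-0.0824,  0.0151, -0.0187]), 'gripper_width': 1.0027868797778567}
```

View pics/top0.png

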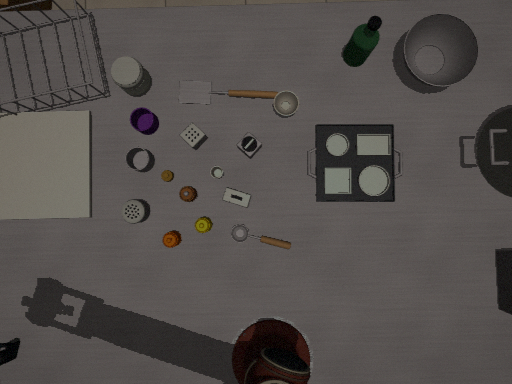

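View pics/scene0.png

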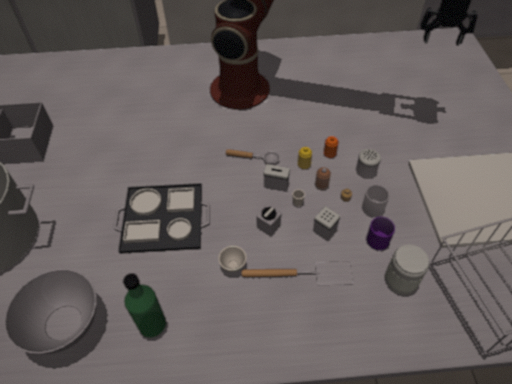

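The top view shows these:
- **Dredger candidates:** (134,211) has a rosette lid and fits. (140,160) is the open tumbler, (145,121) is purple, and (127,72) is a larger jar.
- **Mill candidates:** (187,194) is brown wood and fits. (171,239) is orange, (203,225) is yellow, and (167,176) is a small knob-like thing.
- **Square tin:** (193,135) has nine holes. (249,145) has a dial, so it's the timer.
- **Oblong tin:** (237,197) has the slit.
- **Caddy:** centred at about (355,163).

I'll confirm this in one enlarged crop.

```bash
python3 - <<'E'
import cv2,numpy as np
im=cv2.imread("pics/top0.png")
a=cv2.resize(im[105:255,115:265],None,fx=4,fy=4,interpolation=cv2.INTER_CUBIC)
cv2.imwrite("pics/crop1.png",cv2.convertScaleAbs(a,alpha=1.5))
b=cv2.resize(im[115:210,300:410],None,fx=5,fy=5,interpolation=cv2.INTER_CUBIC)
cv2.imwrite("pics/crop2.png",cv2.convertScaleAbs(b,alpha=1.3))
E
```

```text
(no output)
```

View pics/crop1.png

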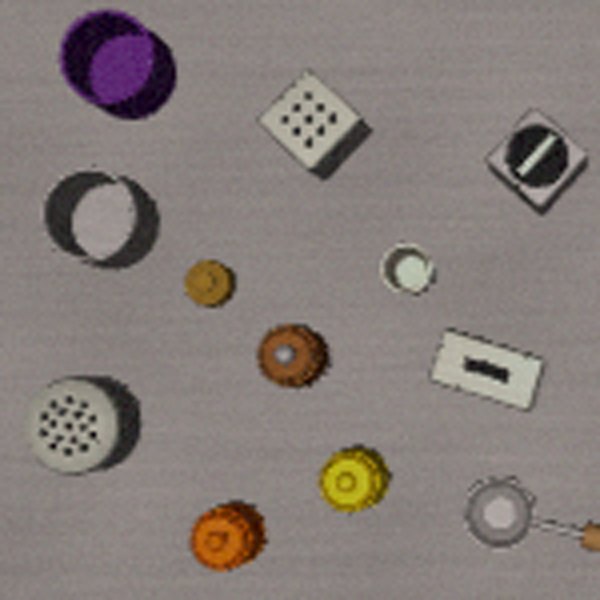

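View pics/crop2.png

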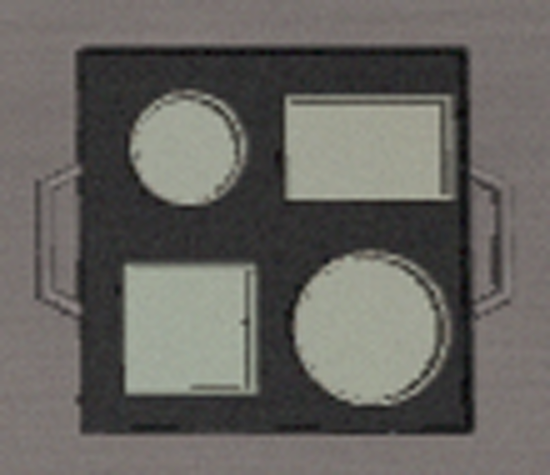

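Confirmed. The brown piece with the steel knob at crop (290,353) is the mill, the rosette lid at (70,425) is the dredger, the nine-hole lid is the square tin, and the slit lid is the oblong tin. In the caddy, the narrow well is top-left, the oblong top-right, the square bottom-left and the wide bottom-right. Next I'll measure them.

```bash
cat > h.py <<'E'
import cv2,numpy as np
from plant import manip
np.set_printoptions(precision=4,suppress=True)
def ray(cam,uv,z):
    c=manip.camera_info(cam);K=np.array(c["intrinsics"]);E=np.array(c["extrinsics"]);R,t=E[:3,:3],E[:3,3]
    o=-R.T@t; uv=np.atleast_2d(np.asarray(uv,float))
    d=(R.T@np.linalg.inv(K)@np.c_[uv,np.ones(len(uv))].T).T
    return (o+d*((z-o[2])/d[:,2])[:,None])[:,:2]
def blob(mask,near):
    mask=cv2.morphologyEx(mask.astype(np.uint8)*255,cv2.MORPH_CLOSE,np.ones((3,3)))
    cs,_=cv2.findContours(mask,cv2.RETR_EXTERNAL,cv2.CHAIN_APPROX_NONE)
    cs=[c for c in cs if cv2.contourArea(c)>40]
    c=min(cs,key=lambda c:np.linalg.norm(c[:,0].mean(0)-near))
    return cv2.convexHull(c)[:,0]
def meas(cam,mask,near,z):
    h=blob(mask,near); w=(ray(cam,h,z)*1000).astype(np.float32)
    (cx,cy),(a,b),th=cv2.minAreaRect(w)
    long=th if a>=b else th+90      # direction of the long side, deg in world
    (ex,ey),r=cv2.minEnclosingCircle(w)
    return np.array([cx,cy,a,b,long,ex,ey,2*r]).round(1)
E
python3 - <<'E'
from h import *
im=cv2.imread("pics/top0.png"); g=im.astype(int); B,G,R=g[...,0],g[...,1],g[...,2]
print("table",im[180,300],"lids",im[211,126],im[130,197],im[200,226],"well",im[145,338],"timer",im[145,238:262].tolist())
gb=cv2.GaussianBlur(im,(3,3),0).astype(int)
white=(gb[...,1]-gb[...,2]>=0)&(gb[...,1]>95)
print("cx cy a b long ex ey 2r")
for n,p,z in[("dredger",(134,211),.066),("square",(193,135),.066),("oblong",(237,197),.066),("narrow",(338,145),.021),("oblwell",(374,145),.021),("sqwell",(338,181),.021),("wide",(374,181),.021)]:
    print(n,meas("top",white,p,z))
sat=(R-B>25)
for n,p,z in [("mill",(187,194),.05)]: print(n,meas("top",sat,p,z))
print("knob",ray("top",[(115+286/4,105+353/4)],.072), "timer",ray("top",[(115+537/4,105+156/4)],.068),"tumbler",ray("top",[(115+102/4-.5,105+220/4)],.05))
dark=(g.max(2)<60)
print("tray",meas("top",dark,(355,163),.014))
cv2.imwrite("pics/mask.png",np.hstack([white*255,sat*128]).astype(np.uint8))
E
```

```text
table [88 89 94] lids [ 95 105 106] [104 113 116] [109 116 118] well [118 129 124] timer [[99, 99, 104], [99, 99, 105], [102, 102, 108], [52, 54, 57], [20, 22, 21], [17, 20, 21], [19, 20, 23], [16, 14, 20], [112, 117, 113], [116, 126, 120], [102, 114, 113], [49, 54, 51], [19, 20, 23], [17, 11, 16], [19, 23, 20], [22, 18, 23], [22, 23, 22], [23, 19, 23], [24, 21, 24], [95, 96, 101], [104, 106, 112], [90, 93, 96], [49, 51, 55], [41, 42, 46]]
cx cy a b long ex ey 2r
dredger [439.5  66.3  36.1  29.3  70.1 439.5  65.3  42. ]
square [439.5  66.3  36.1  29.3  70.1 439.5  65.3  42. ]
oblong [439.5  66.3  36.1  29.3  70.1 439.5  65.3  42. ]
narrow [ 580.9 -198.4   52.5   55.7  178.   581.4 -197.    57.9]
oblwell [ 578.2 -296.6   83.1   50.1   88.5  578.2 -296.4   93.5]
sqwell [ 483.9 -197.3   68.7   66.2   88.5  482.2 -197.3   93.2]
wide [ 480.7 -293.2   75.4   74.5   43.1  480.9 -294.7   79.4]
mill [456.5 213.   40.2  39.8  43.8 456.7 213.   43.8]
knob [[0.4565 0.2107]] timer [[0.5834 0.0419]] tumbler [[0.5504 0.3386]]
tray [ 532.  -250.6  241.8  214.7   88.4  532.1 -246.9  302.4]
```

```bash
python3 - <<'E'
from h import *
def run(cam,f,wl,dk,items,mill,tray):
    im=cv2.imread(f); gb=cv2.GaussianBlur(im,(3,3),0).astype(int)
    white=(gb[...,1]>wl); sat=gb[...,2]-gb[...,0]>25
    print(cam,"table",np.median(gb[...,1]))
    for n,p,z in items:
        h=blob(white,p); print(n,h.mean(0).round(0),meas(cam,white,p,z))
    print("mill",meas(cam,sat,mill,.05))
    d=cv2.GaussianBlur(im,(3,3),0).max(2)<dk
    d=cv2.morphologyEx(d.astype(np.uint8)*255,cv2.MORPH_CLOSE,np.ones((3,3)))
    cs,_=cv2.findContours(d,cv2.RETR_EXTERNAL,cv2.CHAIN_APPROX_NONE)
    m=np.zeros_like(d); c=[c for c in cs if cv2.pointPolygonTest(c,tray,False)>=0]
    if c:
        cv2.drawContours(m,c,-1,255,-1); m=cv2.morphologyEx(m,cv2.MORPH_OPEN,np.ones((15,15)))
        print("tray",meas(cam,m,tray,.014))
run("top","pics/top0.png",97,60,[("dredger",(134,211),.066),("square",(193,135),.066),("oblong",(237,197),.066)],(187,194),(355,163))
run("scene","pics/scene0.png",120,60,[("dredger",(370,157),.066),("square",(327,217),.066),("oblong",(276,171),.066),("narrow",(179,229),.021),("oblwell",(142,232),.021),("sqwell",(181,198),.021),("wide",(146,201),.021)],(323,178),(161,216))
E
python3 -c "
import cv2
im=cv2.imread('pics/scene0.png')
cv2.imwrite('pics/crop3.png',cv2.resize(im[135:255,230:400],None,fx=4.5,fy=4.5,interpolation=cv2.INTER_CUBIC))"
```

```text
top table 85.0
dredger [134. 214.] [406.9 354.1  39.5  51.8 107.  411.5 355.9  52.5]
square [192. 134.] [614.7 194.2  45.8  45.4  43.6 614.6 194.3  59.2]
oblong [236. 198.] [443.1  80.3  66.5  32.9  71.4 442.3  80.4  69.7]
mill [456.6 213.   37.7  40.4 179.  456.5 213.   42.3]
tray [ 532.  -248.7  216.7  214.7   88.4  532.4 -247.9  300.5]
scene table 110.0
dredger [370. 159.] [426.4 356.9  53.3  35.   84.6 418.5 357.8  54. ]
square [327. 217.] [613.2 195.6  46.9  47.6 136.  613.6 195.7  59.2]
oblong [276. 170.] [443.2  79.3  68.2  33.6  72.3 442.5  80.1  69.4]
narrow [179. 230.] [ 590.9 -198.    53.9   48.    84.7  589.5 -198.1   57.2]
oblwell [138. 232.] [ 587.2 -296.7   83.7   45.4   88.7  588.3 -296.3   91. ]
sqwell [181. 200.] [ 490.3 -195.8   64.6   57.4   89.8  489.7 -195.8   83.9]
wide [145. 201.] [ 487.4 -294.4   75.4   66.8   84.7  489.6 -294.4   79. ]
mill [456.6 214.2  34.4  41.4 169.5 456.4 215.6  44.2]
tray [ 537.5 -248.5  213.   218.9  178.5  541.3 -242.8  291. ]
```

View pics/crop3.png

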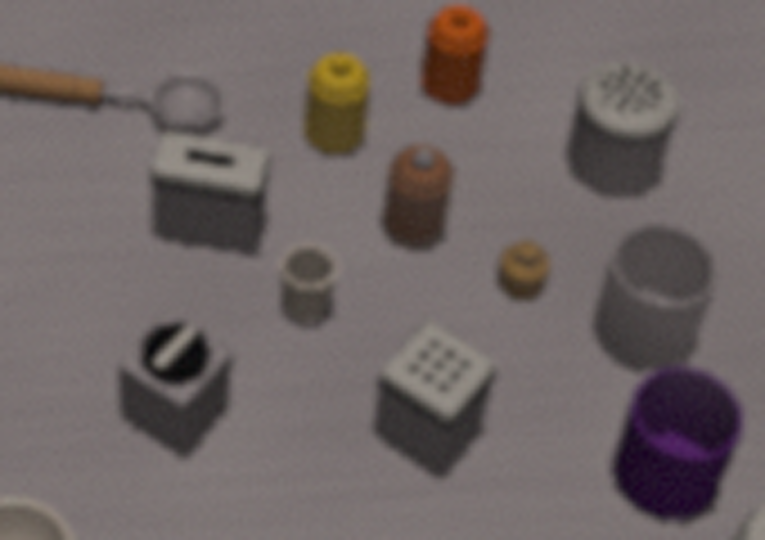

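The side crop agrees: brown mill with the steel knob at crop (415,195), dredger lid at (629,92), and the timer, tumbler and tins as named. Now I'll refine the dredger and write a planning helper.

```bash
cat >> h.py <<'E'
from scipy.spatial.transform import Rotation as Ro
def plan(wps):
    """wps: (x,y,z mm, phi deg of tool y); prints normalised rows from the present pose"""
    s=manip.state(); q=s["tool_rot"]; R0=Ro.from_quat([q[1],q[2],q[3],q[0]]); p0=s["tool_pos"]
    y=R0.as_matrix()[:,1]; print("t",round(s["time"],2),"tcp",p0*1000,"phi",np.degrees(np.arctan2(y[1],y[0])).round(1),"w",round(s["gripper_width"],3),"F",s["contact_force"])
    for x,yy,z,ph in wps:
        a=np.radians(ph); yt=np.array([np.cos(a),np.sin(a),0]); zt=np.array([0,0,-1.]); xt=np.cross(yt,zt)
        d=R0.inv().apply(np.array([x,yy,z])/1000-p0)
        r=(R0.inv()*Ro.from_matrix(np.c_[xt,yt,zt])).as_rotvec()
        print((x,yy,z,ph),np.r_[d/.4,r/.5].round(4).tolist(),"rows>=",max(np.linalg.norm(d)/.0417,np.degrees(np.linalg.norm(r))/7.16).__round__(1))
E
python3 - <<'E'
from h import *
print("dredger top",ray("top",[(133.1,210.6)],.064)*1000,"scene",ray("scene",[(369.4,155)],.064)*1000)
px=lambda x,y:(115+x/4-.4,105+y/4-.4)
for n,p,z in[("cork",px(210,283),.03),("orange",px(225,537),.06),("yellow",px(352,480),.06),("cup",px(408,270),.05),("sieve",px(500,512),.0),("tumbler",px(88,216),.068),("knob",px(286,353),.072),("timer",px(536,155),.068)]: print(n,ray("top",[p],z)*1000)
plan([(418,357,120,76.8)])
E
```

```text
dredger top [[414.4073 354.7001]] scene [[411.0511 357.7453]]
cork [[508.3768 270.0812]]
orange [[337.0122 256.3064]]
yellow [[372.5041 171.3113]]
cup [[512.1279 132.1587]]
sieve [[345.3288  76.3606]]
tumbler [[552.3764 342.7925]]
knob [[457.5795 211.744 ]]
timer [[585.2099  43.5651]]
t 0.1 tcp [142.1507 608.0358 230.1783] phi 76.8 w 1.003 F [-0.3396  0.1043 -0.3466]
(418, 357, 120, 76.8) [-0.8145, -0.4535, 0.2761, -0.0037, -0.0005, 0.0012] rows>= 9.3
```

Call:
{"name": "carry_out", "arguments": {"moves": [[1, -0.804, -0.4585, 0.2, 0, 0, 0], [1, -0.804, -0.4585, 0.2, 0, 0, 0], [1, -0.804, -0.4585, 0.2, 0, 0, 0], [1, -0.804, -0.4585, 0.2, 0, 0, 0], [1, -0.804, -0.4585, 0.2, 0, 0, 0], [1, -0.804, -0.4585, 0.2, 0, 0, 0], [1, -0.804, -0.4585, 0.2, 0, 0, 0], [1, -0.804, -0.4585, 0.2, 0, 0, 0]]}}

```text
time: 0.77
tool_pos: [0.382, 0.3852, 0.1601]
tool_rot: [-0.0, 0.115, 0.993, -0.0]
contact_force: [0.0, 0.0, 0.1]
gripper_width: 1.0
```

```bash
python3 -c "
from h import *
plan([(413.5,356,120,76.8),(413.5,356,17,76.8)])"
```

```text
t 0.77 tcp [382.0011 385.1799 160.124 ] phi 76.8 w 1.0 F [0.0419 0.0169 0.0597]
(413.5, 356, 120, 76.8) [-0.0933, -0.0531, 0.1003, -0.0005, -0.0005, 0.0015] rows>= 1.4
(413.5, 356, 17, 76.8) [-0.0934, -0.053, 0.3578, -0.0005, -0.0005, 0.0015] rows>= 3.6
```

Call:
{"name": "carry_out", "arguments": {"moves": [[1, -0.093, -0.053, 0.1, 0, 0, 0], [1, -0.093, -0.053, 0.1, 0, 0, 0], [1, -0.093, -0.053, 0.1, 0, 0, 0], [1, -0.093, -0.053, 0.1, 0, 0, 0]]}}

```text
time: 1.1
tool_pos: [0.4117, 0.3573, 0.1196]
tool_rot: [-0.001, 0.115, 0.993, -0.001]
contact_force: [0.6, 0.0, 0.1]
gripper_width: 0.999
```

```bash
python3 - <<'E'
from h import *
plan([(413.5,356,17,76.8)])
im=manip.grab_frame("top")[:,:,::-1]; im2=manip.grab_frame("scene")[:,:,::-1]
a=cv2.resize(im[150:270,90:210],(480,480),interpolation=cv2.INTER_CUBIC); b=cv2.resize(im2[90:210,310:390],(320,480),interpolation=cv2.INTER_CUBIC)
cv2.imwrite("pics/d1.png",cv2.convertScaleAbs(np.hstack([a,b]),alpha=1.4))
E
```

```text
t 1.1 tcp [411.748  357.2756 119.5786] phi 76.8 w 0.999 F [0.6265 0.0219 0.0826]
(413.5, 356, 17, 76.8) [-0.0057, -0.0016, 0.2564, -0.0035, -0.0054, -0.0015] rows>= 2.5
```

View pics/d1.png

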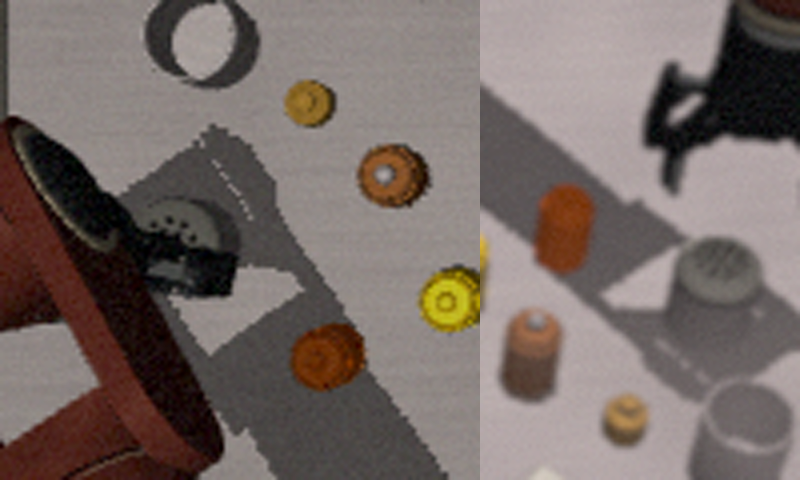

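The finger at crop (205,270) is beside the dredger at (185,225), and the scene view shows the gripper above the dredger. Moving down now.

Call:
{"name": "carry_out", "arguments": {"moves": [[1, -0.005, 0, 0.06, 0, 0, 0], [1, -0.005, 0, 0.14, 0, 0, 0], [1, -0.005, 0, 0.21, 0, 0, 0], [1, -0.005, 0, 0.257, 0, 0, 0], [1, -0.005, 0, 0.257, 0, 0, 0]]}}

```text
time: 1.62
tool_pos: [0.411, 0.357, 0.0146]
tool_rot: [-0.003, 0.113, 0.994, -0.002]
contact_force: [-0.1, -0.1, -0.8]
gripper_width: 1.004
```

Call:
{"name": "carry_out", "arguments": {"moves": [[0, 0, 0, 0, 0, 0, 0], [0, 0, 0, 0, 0, 0, 0], [0, 0, 0, 0, 0, 0, 0], [0, 0, 0, 0, 0, 0, 0], [0, 0, 0, 0, 0, 0, 0], [0, 0, 0, 0, 0, 0, 0]]}}

```text
time: 2.12
tool_pos: [0.4161, 0.3589, 0.0209]
tool_rot: [0.002, 0.115, 0.993, 0.002]
contact_force: [-1.2, 0.9, 5.8]
gripper_width: 0.736
```

Call:
{"name": "carry_out", "arguments": {"moves": [[0, 0, 0, 0, 0, 0, 0], [0, 0, 0, -0.06, 0, 0, 0], [0, 0, 0, -0.15, 0, 0, 0], [0, 0, 0, -0.25, 0, 0, 0], [0, 0, 0, -0.35, 0, 0, 0], [0, 0, 0, -0.35, 0, 0, 0], [0, 0, 0, -0.35, 0, 0, 0]]}}

```text
time: 2.7
tool_pos: [0.4163, 0.3585, 0.1621]
tool_rot: [0.003, 0.115, 0.993, 0.002]
contact_force: [-0.2, -0.1, -2.6]
gripper_width: 0.73
```

```bash
python3 - <<'E'
from h import *
plan([(480,-296.5,160,76.8),(440,20,160,76.8),(480,-296.5,160,50),(480,-296.5,33,76.8)])
im2=manip.grab_frame("scene")[:,:,::-1]
cv2.imwrite("pics/d2.png",cv2.resize(im2[40:240,260:500],None,fx=2.5,fy=2.5))
E
```

```text
t 2.7 tcp [416.3176 358.484  162.0918] phi 76.8 w 0.73 F [-0.2037 -0.112  -2.5923]
(480, -296.5, 160, 76.8) [-0.528, -1.5582, -0.0003, 0.0106, 0.0104, 0.0011] rows>= 15.8
(440, 20, 160, 76.8) [-0.2504, -0.8105, 0.0023, 0.0106, 0.0104, 0.0011] rows>= 8.1
(480, -296.5, 160, 50) [-0.528, -1.5582, -0.0003, 0.0128, 0.0078, 0.9366] rows>= 15.8
(480, -296.5, 33, 76.8) [-0.5264, -1.5598, 0.3172, 0.0106, 0.0104, 0.0011] rows>= 16.1
```

View pics/d2.png

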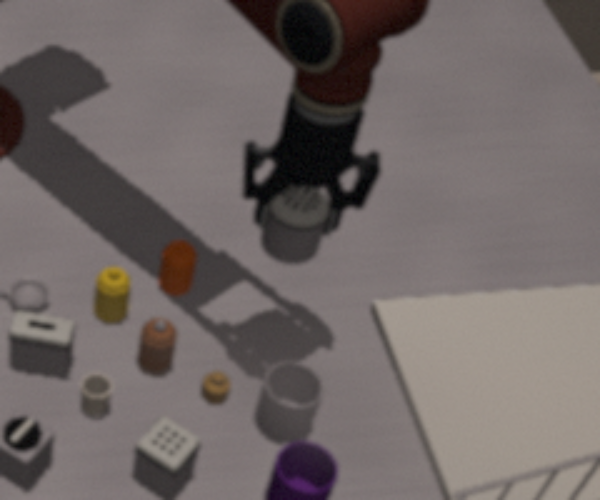

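Dredger lifted upright and held at image (290,220). Carrying it over.

Call:
{"name": "carry_out", "arguments": {"moves": [[0, -0.264, -0.78, 0, 0, 0, 0], [0, -0.264, -0.78, 0, 0, 0, 0], [0, -0.264, -0.78, 0, 0, 0, 0], [0, -0.264, -0.78, 0, 0, 0, 0], [0, -0.264, -0.78, 0, 0, 0, 0], [0, -0.264, -0.78, 0, 0, 0, 0], [0, -0.264, -0.78, 0, 0, 0, 0], [0, -0.264, -0.78, 0, 0, 0, 0]]}}

```text
time: 3.42
tool_pos: [0.4442, 0.0274, 0.1552]
tool_rot: [-0.002, 0.115, 0.993, -0.0]
contact_force: [1.4, -0.7, -2.6]
gripper_width: 0.735
```

Call:
{"name": "carry_out", "arguments": {"moves": [[0, -0.264, -0.778, 0, 0, 0, 0], [0, -0.264, -0.778, 0, 0, 0, 0], [0, -0.264, -0.778, 0, 0, 0, 0], [0, -0.264, -0.778, 0, 0, 0, 0], [0, -0.264, -0.778, 0, 0, 0, 0], [0, -0.264, -0.778, 0, 0, 0, 0], [0, -0.264, -0.778, 0, 0, 0, 0], [0, -0.264, -0.778, 0, 0, 0, 0]]}}

```text
time: 4.08
tool_pos: [0.4764, -0.2991, 0.1547]
tool_rot: [-0.002, 0.115, 0.993, 0.001]
contact_force: [0.7, -0.0, -2.4]
gripper_width: 0.731
```

```bash
python3 -c "
from h import *
plan([(480,-296.5,160,76.8),(480,-296.5,60,76.8),(480,-296.5,33,76.8)])"
```

```text
t 4.08 tcp [ 476.3782 -299.0817  154.7393] phi 76.8 w 0.731 F [ 0.6602 -0.0471 -2.4357]
(480, -296.5, 160, 76.8) [-0.0073, 0.0084, -0.0132, 0.0042, -0.0095, -0.0013] rows>= 0.2
(480, -296.5, 60, 76.8) [-0.0085, 0.0079, 0.2368, 0.0042, -0.0095, -0.0013] rows>= 2.3
(480, -296.5, 33, 76.8) [-0.0088, 0.0077, 0.3043, 0.0042, -0.0095, -0.0013] rows>= 2.9
```

Call:
{"name": "carry_out", "arguments": {"moves": [[0, -0.008, 0.008, 0.06, 0, 0, 0], [0, -0.008, 0.008, 0.13, 0, 0, 0], [0, -0.008, 0.008, 0.2, 0, 0, 0], [0, -0.008, 0.008, 0.235, 0, 0, 0], [0, -0.008, 0.008, 0.235, 0, 0, 0], [0, -0.008, 0.008, 0.235, 0, 0, 0]]}}

```text
time: 4.58
tool_pos: [0.48, -0.2936, 0.0609]
tool_rot: [-0.003, 0.115, 0.993, 0.002]
contact_force: [-0.4, -0.4, -1.2]
gripper_width: 0.736
```

```bash
python3 - <<'E'
from h import *
plan([(480,-296.5,33,76.8)])
im=manip.grab_frame("top")[:,:,::-1]; im2=manip.grab_frame("scene")[:,:,::-1]
a=cv2.resize(im[100:220,300:420],(480,480),interpolation=cv2.INTER_CUBIC); b=cv2.resize(im2[150:270,100:180],(320,480),interpolation=cv2.INTER_CUBIC)
cv2.imwrite("pics/d3.png",cv2.convertScaleAbs(np.hstack([a,b]),alpha=1.4))
E
```

```text
t 4.58 tcp [ 480.0217 -293.6124   60.8806] phi 76.8 w 0.736 F [-0.4438 -0.4028 -1.1845]
(480, -296.5, 33, 76.8) [-0.002, -0.0072, 0.0697, 0.0056, -0.0117, 0.001] rows>= 0.7
```

View pics/d3.png

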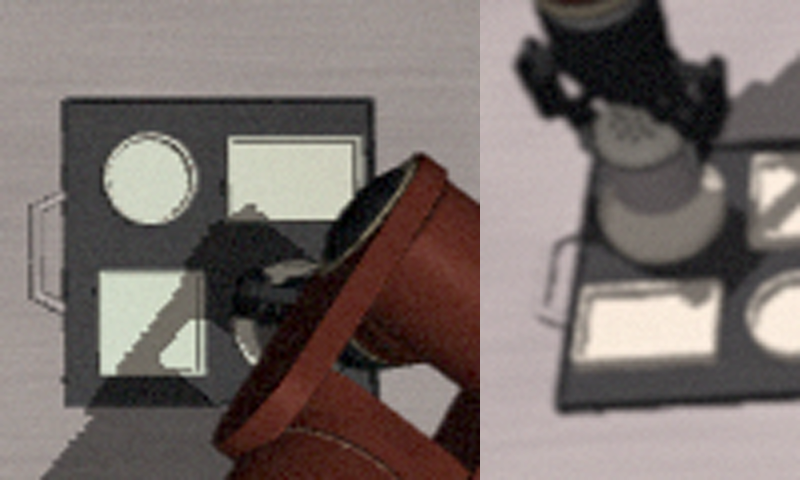

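The dredger hangs centred over the wide well, scene crop (655,215). Lowering and releasing.

Call:
{"name": "carry_out", "arguments": {"moves": [[0, -0.002, -0.007, 0.03, 0, 0, 0], [0, -0.002, -0.007, 0.055, 0, 0, 0], [0, -0.002, -0.007, 0.072, 0, 0, 0], [0, -0.002, -0.007, 0.077, 0, 0, 0], [0, -0.002, -0.007, 0.077, 0, 0, 0], [0, -0.002, -0.007, 0.077, 0, 0, 0]]}}

```text
time: 5.18
tool_pos: [0.4821, -0.298, 0.0331]
tool_rot: [-0.0, 0.115, 0.993, 0.0]
contact_force: [-0.4, -0.5, -2.3]
gripper_width: 0.732
```

Call:
{"name": "carry_out", "arguments": {"moves": [[0, -0.003, 0.003, 0.005, 0, 0, 0], [0, -0.003, 0.003, 0.009, 0, 0, 0], [0, -0.003, 0.003, 0.009, 0, 0, 0], [0, -0.003, 0.003, 0.009, 0, 0, 0]]}}

```text
time: 5.52
tool_pos: [0.4838, -0.2973, 0.0299]
tool_rot: [0.0, 0.115, 0.993, -0.0]
contact_force: [0.2, 0.2, -1.7]
gripper_width: 0.735
```

Call:
{"name": "carry_out", "arguments": {"moves": [[0, 0, 0, 0.004, 0, 0, 0], [0, 0, 0, 0.004, 0, 0, 0], [0.98, 0, 0, 0.004, 0, 0, 0], [0.98, 0, 0, 0.004, 0, 0, 0], [0.98, 0, 0, 0.004, 0, 0, 0]]}}

```text
time: 5.93
tool_pos: [0.4839, -0.2975, 0.0285]
tool_rot: [0.0, 0.115, 0.993, -0.0]
contact_force: [-0.7, 0.3, 0.1]
gripper_width: 0.979
```

Call:
{"name": "carry_out", "arguments": {"moves": [[0.98, 0, 0, -0.05, 0, 0, 0], [0.98, 0, 0, -0.12, 0, 0, 0], [0.98, 0, 0, -0.22, 0, 0, 0], [0.98, 0, 0, -0.32, 0, 0, 0], [0.98, 0, 0, -0.32, 0, 0, 0], [0.98, 0, 0, -0.32, 0, 0, 0]]}}

```text
time: 6.43
tool_pos: [0.4856, -0.2988, 0.1603]
tool_rot: [0.003, 0.115, 0.993, -0.002]
contact_force: [-0.2, 0.0, -0.4]
gripper_width: 0.984
```

```bash
python3 -c "
from h import *
plan([(443,80,140,-18),(443,80,140,0)])
for p in [(457,212),(443,80),(614,195)]:print(p,np.degrees(np.arctan2(p[1],p[0])))
"
```

```text
t 6.43 tcp [ 485.585  -298.7557  160.2503] phi 76.8 w 0.984 F [-0.2062  0.0059 -0.4398]
(443, 80, 140, -18) [0.3197, 0.8979, 0.0453, 0.0064, 0.0164, 3.3103] rows>= 13.2
(443, 80, 140, 0) [0.3197, 0.8979, 0.0453, 0.0036, 0.0165, 2.682] rows>= 10.7
(457, 212) 24.886348097723857
(443, 80) 10.23654237295368
(614, 195) 17.619305542333176
```

```bash
python3 -c "
from h import *
plan([(457,212.5,140,76.8)])"
```

```text
t 6.43 tcp [ 485.585  -298.7557  160.2503] phi 76.8 w 0.984 F [-0.2062  0.0059 -0.4398]
(457, 212.5, 140, 76.8) [0.361, 1.2284, 0.0439, -0.0069, 0.0141, 0.0012] rows>= 12.3
```

Call:
{"name": "carry_out", "arguments": {"moves": [[0.98, 0.18, 0.614, 0.022, 0, 0, 0], [0.98, 0.18, 0.614, 0.022, 0, 0, 0], [0.98, 0.18, 0.614, 0.022, 0, 0, 0], [0.98, 0.18, 0.614, 0.022, 0, 0, 0], [0.98, 0.18, 0.614, 0.022, 0, 0, 0], [0.98, 0.18, 0.614, 0.022, 0, 0, 0], [0.8, 0.18, 0.614, 0.022, 0, 0, 0]]}}

```text
time: 7.02
tool_pos: [0.4673, -0.0364, 0.1447]
tool_rot: [-0.002, 0.112, 0.994, 0.001]
contact_force: [0.1, 0.4, -0.3]
gripper_width: 0.862
```

Call:
{"name": "carry_out", "arguments": {"moves": [[0.8, 0.18, 0.614, 0.022, 0, 0, 0], [0.8, 0.18, 0.614, 0.022, 0, 0, 0], [0.8, 0.18, 0.614, 0.022, 0, 0, 0], [0.8, 0.18, 0.614, 0.022, 0, 0, 0], [0.8, 0.18, 0.614, 0.022, 0, 0, 0], [0.8, 0.18, 0.614, 0.022, 0, 0, 0], [0.8, 0.18, 0.614, 0.022, 0, 0, 0], [0.8, 0.18, 0.614, 0.022, 0, 0, 0]]}}

```text
time: 7.68
tool_pos: [0.4541, 0.2154, 0.1367]
tool_rot: [-0.001, 0.113, 0.994, -0.001]
contact_force: [-0.4, -1.2, -0.6]
gripper_width: 0.801
```

```bash
python3 - <<'E'
from h import *
plan([(457,212.5,20,76.8)])
im=manip.grab_frame("top")[:,:,::-1]
cv2.imwrite("pics/t2.png",im)
gb=cv2.GaussianBlur(im,(3,3),0)
a=cv2.resize(im[115:210,300:410],None,fx=3.5,fy=3.5,interpolation=cv2.INTER_CUBIC); b=cv2.resize(im[105:255,115:265],a.shape[:2][::-1],interpolation=cv2.INTER_CUBIC)
cv2.imwrite("pics/t2c.png",cv2.convertScaleAbs(np.hstack([a,b]),alpha=1.4))
# rough dredger lid centre in the well: px for expected (480,-297,.073)
c=manip.camera_info("top");E=np.array(c["extrinsics"]);K=np.array(c["intrinsics"])
p=E[:3,:3]@[.480,-.297,.073]+E[:3,3];p=K@p/p[2];print("expected dredger lid px",p[:2],"crop",(p[:2]-[300,115])*3.5)
E
```

```text
t 7.68 tcp [454.1393 215.3788 136.7374] phi 77.1 w 0.801 F [-0.3881 -1.1906 -0.5964]
(457, 212.5, 20, 76.8) [-0.0093, -0.0049, 0.2918, -0.0034, -0.005, 0.0097] rows>= 2.8
expected dredger lid px [378.7523 179.29  ] crop [275.633  225.0151]
```

View pics/t2c.png

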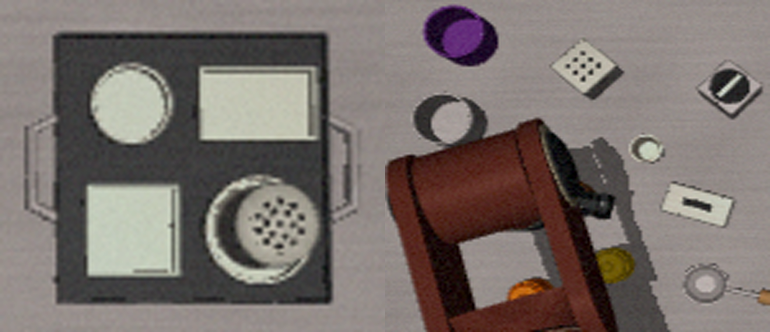

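The dredger stands in its well, with the rosette at (279,222) against an expected (276,225), about 2–3 mm off. Now down on the mill.

Call:
{"name": "carry_out", "arguments": {"moves": [[0.8, -0.008, -0.006, 0.05, 0, 0, 0], [0.8, -0.008, -0.006, 0.12, 0, 0, 0], [0.8, -0.008, -0.006, 0.2, 0, 0, 0], [0.8, -0.008, -0.006, 0.26, 0, 0, 0], [0.8, -0.008, -0.006, 0.29, 0, 0, 0], [0.8, -0.008, -0.006, 0.29, 0, 0, 0]]}}

```text
time: 8.23
tool_pos: [0.4553, 0.2083, 0.0188]
tool_rot: [-0.003, 0.116, 0.993, -0.002]
contact_force: [0.1, -0.8, -1.0]
gripper_width: 0.795
```

Call:
{"name": "carry_out", "arguments": {"moves": [[0, 0, 0, 0, 0, 0, 0], [0, 0, 0, 0, 0, 0, 0], [0, 0, 0, 0, 0, 0, 0], [0, 0, 0, 0, 0, 0, 0], [0, 0, 0, 0, 0, 0, 0], [0, 0, 0, 0, 0, 0, 0], [0, 0, 0, 0, 0, 0, 0]]}}

```text
time: 8.82
tool_pos: [0.46, 0.2111, 0.025]
tool_rot: [0.002, 0.114, 0.993, 0.0]
contact_force: [-0.3, -0.4, 6.6]
gripper_width: 0.472
```

Call:
{"name": "carry_out", "arguments": {"moves": [[0, 0, 0, -0.05, 0, 0, 0], [0, 0, 0, -0.12, 0, 0, 0], [0, 0, 0, -0.22, 0, 0, 0], [0, 0, 0, -0.32, 0, 0, 0], [0, 0, 0, -0.34, 0, 0, 0], [0, 0, 0, -0.34, 0, 0, 0]]}}

```text
time: 9.32
tool_pos: [0.4604, 0.2117, 0.1634]
tool_rot: [0.004, 0.115, 0.993, 0.002]
contact_force: [0.7, -0.6, -1.5]
gripper_width: 0.467
```

```bash
python3 -c "
from h import *
plan([(582,-199,160,76.8)])"
```

```text
t 9.32 tcp [460.4381 211.7112 163.4078] phi 76.9 w 0.467 F [ 0.7028 -0.5605 -1.5441]
(582, -199, 160, 76.8) [-0.5295, -0.9308, 0.0085, 0.009, 0.0159, 0.0017] rows>= 10.3
```

Call:
{"name": "carry_out", "arguments": {"moves": [[0, -0.265, -0.465, 0, 0, 0, 0], [0, -0.265, -0.465, 0, 0, 0, 0], [0, -0.265, -0.465, 0, 0, 0, 0], [0, -0.265, -0.465, 0, 0, 0, 0], [0, -0.265, -0.465, 0, 0, 0, 0], [0, -0.53, -0.93, 0, 0, 0, 0], [0, -0.53, -0.93, 0, 0, 0, 0], [0, -0.53, -0.93, 0, 0, 0, 0]]}}

```text
time: 9.98
tool_pos: [0.5513, -0.1103, 0.1556]
tool_rot: [-0.002, 0.115, 0.993, 0.001]
contact_force: [0.2, 0.1, -2.4]
gripper_width: 0.471
```

```bash
python3 -c "
from h import *
plan([(582,-199,120,76.8)])"
```

```text
t 9.98 tcp [ 551.2699 -110.2955  155.6079] phi 76.8 w 0.471 F [ 0.1936  0.142  -2.4166]
(582, -199, 120, 76.8) [-0.1257, -0.1985, 0.0884, 0.0011, -0.0083, 0.0008] rows>= 2.4
```

Call:
{"name": "carry_out", "arguments": {"moves": [[0, -0.126, -0.2, 0, 0, 0, 0], [0, -0.126, -0.2, 0, 0, 0, 0], [0, -0.126, -0.2, 0.02, 0, 0, 0], [0, -0.126, -0.2, 0.09, 0, 0, 0], [0, -0.126, -0.2, 0.16, 0, 0, 0], [0, -0.126, -0.2, 0.22, 0, 0, 0], [0, -0.126, -0.2, 0.22, 0, 0, 0], [0, -0.126, -0.2, 0.22, 0, 0, 0]]}}

```text
time: 10.65
tool_pos: [0.5808, -0.1966, 0.0667]
tool_rot: [-0.004, 0.115, 0.993, 0.001]
contact_force: [0.6, -0.4, -1.7]
gripper_width: 0.472
```

```bash
python3 -c "
from h import *
plan([(582,-199,35,76.8)])"
```

```text
t 10.65 tcp [ 580.8184 -196.6034   66.6858] phi 76.8 w 0.472 F [ 0.642  -0.353  -1.6975]
(582, -199, 35, 76.8) [-0.0048, -0.0053, 0.0792, 0.0034, -0.0146, 0.0016] rows>= 0.8
```

Call:
{"name": "carry_out", "arguments": {"moves": [[0, -0.01, -0.006, 0.02, 0, 0, 0], [0, -0.01, -0.006, 0.045, 0, 0, 0], [0, -0.01, -0.006, 0.065, 0, 0, 0], [0, -0.01, -0.006, 0.079, 0, 0, 0], [0, -0.01, -0.006, 0.082, 0, 0, 0], [0, -0.01, -0.006, 0.082, 0, 0, 0], [0, -0.01, -0.006, 0.082, 0, 0, 0]]}}

```text
time: 11.23
tool_pos: [0.587, -0.2015, 0.0379]
tool_rot: [0.0, 0.115, 0.993, -0.0]
contact_force: [1.1, 0.4, -1.6]
gripper_width: 0.471
```

Call:
{"name": "carry_out", "arguments": {"moves": [[0, 0.008, 0.003, 0.004, 0, 0, 0], [0, 0.008, 0.003, 0.008, 0, 0, 0], [0, 0.008, 0.003, 0.01, 0, 0, 0], [0, 0.008, 0.003, 0.01, 0, 0, 0], [0, 0.008, 0.003, 0.01, 0, 0, 0]]}}

```text
time: 11.65
tool_pos: [0.5841, -0.1995, 0.034]
tool_rot: [0.0, 0.115, 0.993, -0.0]
contact_force: [-1.0, 1.1, 0.8]
gripper_width: 0.47
```

Call:
{"name": "carry_out", "arguments": {"moves": [[0, 0, 0, 0.001, 0, 0, 0], [0.75, 0, 0, 0.001, 0, 0, 0], [0.75, 0, 0, 0.001, 0, 0, 0], [0.75, 0, 0, 0.001, 0, 0, 0], [0.75, 0, 0, 0.001, 0, 0, 0]]}}

```text
time: 12.07
tool_pos: [0.5841, -0.1996, 0.0333]
tool_rot: [0.0, 0.115, 0.993, -0.0]
contact_force: [0.3, -1.2, -0.5]
gripper_width: 0.748
```

Call:
{"name": "carry_out", "arguments": {"moves": [[0.75, 0, 0, -0.05, 0, 0, 0], [0.75, 0, 0, -0.12, 0, 0, 0], [0.75, 0, 0, -0.22, 0, 0, 0], [0.75, 0, 0, -0.32, 0, 0, 0], [0.75, 0, 0, -0.32, 0, 0, 0]]}}

```text
time: 12.48
tool_pos: [0.5889, -0.2018, 0.172]
tool_rot: [0.008, 0.115, 0.993, -0.003]
contact_force: [1.0, 0.1, 1.6]
gripper_width: 0.748
```

```bash
python3 -c "
from h import *
plan([(614,195,140,60),(614,195,140,44)])"
```

```text
t 12.48 tcp [ 588.9057 -201.7766  172.0241] phi 76.8 w 0.748 F [0.9976 0.1219 1.5726]
(614, 195, 140, 60) [0.166, 0.9805, 0.0738, -0.0024, 0.0334, 0.5878] rows>= 9.6
(614, 195, 140, 44) [0.166, 0.9805, 0.0738, 0.0023, 0.0338, 1.1463] rows>= 9.6
```

Heading to the square tin, turning 33° in two calls.

Call:
{"name": "carry_out", "arguments": {"moves": [[0.95, 0.133, 0.784, 0.05, 0, 0.03, 0.58], [0.95, 0.133, 0.784, 0.05, 0, 0.03, 0.58], [0.95, 0.133, 0.784, 0.05, 0, 0.03, 0.58], [0.95, 0.133, 0.784, 0.05, 0, 0.03, 0.58], [0.95, 0.133, 0.784, 0.05, 0, 0.03, 0.58], [0.95, 0.133, 0.784, 0.05, 0, 0.03, 0.58], [0.95, 0.133, 0.784, 0.05, 0, 0.03, 0.58], [0.95, 0.133, 0.784, 0.05, 0, 0.03, 0.58]]}}

```text
time: 13.15
tool_pos: [0.6033, 0.1212, 0.141]
tool_rot: [-0.007, 0.256, 0.967, 0.001]
contact_force: [0.4, -0.3, 0.1]
gripper_width: 0.95
```

```bash
python3 -c "
from h import *
plan([(614,195,130,43.8)])"
```

```text
t 13.15 tcp [603.2797 121.2483 140.9572] phi 60.3 w 0.95 F [ 0.3549 -0.2991  0.1065]
(614, 195, 130, 43.8) [0.0676, 0.1735, 0.0282, -0.0069, -0.0293, 0.5765] rows>= 2.3
```

Call:
{"name": "carry_out", "arguments": {"moves": [[0.95, 0.068, 0.173, 0.03, 0, -0.029, 0.575], [0.95, 0.068, 0.173, 0.03, 0, -0.029, 0.575], [0.95, 0.068, 0.173, 0.03, 0, -0.029, 0.575], [0.95, 0.068, 0.173, 0.03, 0, -0.029, 0.575], [0.95, 0.068, 0.173, 0.03, 0, -0.029, 0.575], [0.95, 0.068, 0.173, 0.03, 0, -0.029, 0.575]]}}

```text
time: 13.65
tool_pos: [0.6144, 0.1908, 0.1296]
tool_rot: [-0.0, 0.393, 0.92, -0.002]
contact_force: [-0.9, -0.3, -0.1]
gripper_width: 0.949
```

```bash
python3 -c "
from h import *
plan([(614,195,18,43.8)])"
```

```text
t 13.65 tcp [614.382  190.8275 129.6153] phi 43.8 w 0.949 F [-0.8724 -0.2694 -0.0718]
(614, 195, 18, 43.8) [0.0085, 0.0077, 0.279, -0.0084, 0.0021, -0.0015] rows>= 2.7
```

Call:
{"name": "carry_out", "arguments": {"moves": [[0.95, 0.008, 0.006, 0.05, 0, 0, 0], [0.95, 0.008, 0.006, 0.12, 0, 0, 0], [0.95, 0.008, 0.006, 0.2, 0, 0, 0], [0.95, 0.008, 0.006, 0.26, 0, 0, 0], [0.95, 0.008, 0.006, 0.275, 0, 0, 0], [0.95, 0.008, 0.006, 0.275, 0, 0, 0], [0.95, 0.008, 0.006, 0.275, 0, 0, 0]]}}

```text
time: 14.23
tool_pos: [0.6143, 0.1946, 0.0206]
tool_rot: [0.0, 0.393, 0.919, -0.002]
contact_force: [0.1, 0.6, 0.4]
gripper_width: 0.95
```

Call:
{"name": "carry_out", "arguments": {"moves": [[0, 0, 0, 0, 0, 0, 0], [0, 0, 0, 0, 0, 0, 0], [0, 0, 0, 0, 0, 0, 0], [0, 0, 0, 0, 0, 0, 0], [0, 0, 0, 0, 0, 0, 0], [0, 0, 0, 0, 0, 0, 0], [0, 0, 0, 0, 0, 0, 0]]}}

```text
time: 14.82
tool_pos: [0.6153, 0.1955, 0.0222]
tool_rot: [0.001, 0.393, 0.92, -0.001]
contact_force: [-0.3, 0.7, 6.6]
gripper_width: 0.582
```

Call:
{"name": "carry_out", "arguments": {"moves": [[0, 0, 0, -0.05, 0, 0, 0], [0, 0, 0, -0.12, 0, 0, 0], [0, 0, 0, -0.22, 0, 0, 0], [0, 0, 0, -0.32, 0, 0, 0], [0, 0, 0, -0.35, 0, 0, 0], [0, 0, 0, -0.35, 0, 0, 0], [0, 0, 0, -0.35, 0, 0, 0]]}}

```text
time: 15.4
tool_pos: [0.6136, 0.1957, 0.1593]
tool_rot: [-0.0, 0.393, 0.92, -0.002]
contact_force: [1.1, -0.4, -2.5]
gripper_width: 0.578
```

```bash
python3 -c "
from h import *
plan([(482.3,-196.5,160,16),(482.3,-196.5,160,-1.5)])"
```

```text
t 15.4 tcp [613.6422 195.704  159.3149] phi 43.8 w 0.578 F [ 1.0614 -0.393  -2.5068]
(482.3, -196.5, 160, 16) [-0.4812, -0.9152, 0.0023, -0.0074, 0.0036, 0.9687] rows>= 9.9
(482.3, -196.5, 160, -1.5) [-0.4812, -0.9152, 0.0023, -0.0068, 0.0048, 1.5796] rows>= 9.9
```

Call:
{"name": "carry_out", "arguments": {"moves": [[0, -0.385, -0.732, 0, 0, 0, 0.9], [0, -0.385, -0.732, 0, 0, 0, 0.9], [0, -0.385, -0.732, 0, 0, 0, 0.9], [0, -0.385, -0.732, 0, 0, 0, 0.9], [0, -0.385, -0.732, 0, 0, 0, 0.9], [0, -0.385, -0.732, 0, 0, 0, 0.9], [0, -0.385, -0.732, 0, 0, 0, 0.9], [0, -0.385, -0.732, 0, 0, 0, 0.9]]}}

```text
time: 16.07
tool_pos: [0.5055, -0.119, 0.1566]
tool_rot: [-0.003, 0.588, 0.809, -0.003]
contact_force: [0.8, -0.2, -2.9]
gripper_width: 0.579
```

```bash
python3 -c "
from h import *
plan([(482.3,-196.5,150,-1.5)])"
```

```text
t 16.07 tcp [ 505.5005 -118.999   156.6293] phi 18.0 w 0.579 F [ 0.8173 -0.2375 -2.9207]
(482.3, -196.5, 150, -1.5) [-0.1664, -0.1148, 0.0173, -0.018, -0.0001, 0.6794] rows>= 2.7
```

Call:
{"name": "carry_out", "arguments": {"moves": [[0, -0.166, -0.115, 0.02, -0.01, 0, 0.68], [0, -0.166, -0.115, 0.02, -0.01, 0, 0.68], [0, -0.166, -0.115, 0.02, -0.01, 0, 0.68], [0, -0.166, -0.115, 0.02, -0.01, 0, 0.68], [0, -0.166, -0.115, 0.02, -0.01, 0, 0.68], [0, -0.166, -0.115, 0.1, -0.01, 0, 0.68], [0, -0.166, -0.115, 0.17, -0.01, 0, 0.68], [0, -0.166, -0.115, 0.22, -0.01, 0, 0.68]]}}

```text
time: 16.73
tool_pos: [0.4839, -0.1932, 0.0696]
tool_rot: [-0.0, 0.715, 0.699, -0.001]
contact_force: [-0.3, 0.9, -2.3]
gripper_width: 0.58
```

Call:
{"name": "carry_out", "arguments": {"moves": [[0, 0, 0, 0, 0, 0, 0], [0, 0, 0, 0, 0, 0, 0], [0, 0, 0, 0, 0, 0, 0]]}}

```text
time: 16.98
tool_pos: [0.4861, -0.1951, 0.074]
tool_rot: [0.002, 0.716, 0.699, 0.0]
contact_force: [0.2, -0.9, -2.1]
gripper_width: 0.581
```

```bash
python3 -c "
from h import *
plan([(482.3,-196.5,31,-1.5)])"
```

```text
t 16.98 tcp [ 486.0992 -195.1153   73.9963] phi -1.4 w 0.581 F [ 0.2233 -0.9196 -2.0675]
(482.3, -196.5, 31, -1.5) [-0.0034, -0.0098, 0.1075, 0.0067, 0.0061, 0.0043] rows>= 1.0
```

Call:
{"name": "carry_out", "arguments": {"moves": [[0, -0.003, -0.009, 0.03, 0.005, 0, 0], [0, -0.003, -0.009, 0.06, 0.005, 0, 0], [0, -0.003, -0.009, 0.085, 0.005, 0, 0], [0, -0.003, -0.009, 0.1, 0.005, 0, 0], [0, -0.003, -0.009, 0.104, 0.005, 0, 0], [0, -0.003, -0.009, 0.104, 0.005, 0, 0], [0, -0.003, -0.009, 0.104, 0.005, 0, 0]]}}

```text
time: 17.57
tool_pos: [0.4817, -0.1969, 0.0312]
tool_rot: [0.001, 0.716, 0.698, -0.001]
contact_force: [-0.3, 0.4, -2.1]
gripper_width: 0.576
```

Call:
{"name": "carry_out", "arguments": {"moves": [[0, 0, 0, 0.002, 0, 0, 0], [0, 0, 0, 0.004, 0, 0, 0], [0, 0, 0, 0.005, 0, 0, 0], [0, 0, 0, 0.005, 0, 0, 0], [0, 0, 0, 0.005, 0, 0, 0]]}}

```text
time: 17.98
tool_pos: [0.4817, -0.1969, 0.0312]
tool_rot: [0.0, 0.716, 0.698, -0.001]
contact_force: [-6.3, 3.0, 10.5]
gripper_width: 0.579
```

Contact now: 10 N upward, so it's seated. Releasing.

Call:
{"name": "carry_out", "arguments": {"moves": [[0.85, 0, 0, -0.003, 0, 0, 0], [0.85, 0, 0, -0.003, 0, 0, 0], [0.85, 0, 0, -0.003, 0, 0, 0], [0.85, 0, 0, -0.003, 0, 0, 0]]}}

```text
time: 18.32
tool_pos: [0.4818, -0.197, 0.0307]
tool_rot: [0.001, 0.716, 0.698, -0.001]
contact_force: [0.4, 1.0, -1.1]
gripper_width: 0.851
```

Call:
{"name": "carry_out", "arguments": {"moves": [[0.85, 0, 0, -0.05, 0, 0, 0], [0.85, 0, 0, -0.12, 0, 0, 0], [0.85, 0, 0, -0.22, 0, 0, 0], [0.85, 0, 0, -0.32, 0, 0, 0], [0.85, 0, 0, -0.32, 0, 0, 0], [0.85, 0, 0, -0.32, 0, 0, 0], [0.85, 0, 0, -0.32, 0, 0, 0]]}}

```text
time: 18.9
tool_pos: [0.4816, -0.1965, 0.1585]
tool_rot: [0.001, 0.716, 0.698, -0.001]
contact_force: [-0.3, 0.7, -0.3]
gripper_width: 0.851
```

```bash
python3 -c "
from h import *
plan([(443,80,130,-18)])"
```

```text
t 18.9 tcp [ 481.612  -196.4819  158.4799] phi -1.5 w 0.851 F [-0.2605  0.6699 -0.2736]
(443, 80, 130, -18) [0.6886, -0.1148, 0.0694, 0.0005, 0.0052, 0.5753] rows>= 6.7
```

Call:
{"name": "carry_out", "arguments": {"moves": [[0.85, 0.688, -0.115, 0.07, 0, 0, 0.575], [0.85, 0.688, -0.115, 0.07, 0, 0, 0.575], [0.85, 0.688, -0.115, 0.07, 0, 0, 0.575], [0.85, 0.688, -0.115, 0.07, 0, 0, 0.575], [0.85, 0.688, -0.115, 0.07, 0, 0, 0.575], [0.85, 0.688, -0.115, 0.07, 0, 0, 0.575], [0.85, 0.688, -0.115, 0.07, 0, 0, 0.575], [0.85, 0.688, -0.115, 0.07, 0, 0, 0.575]]}}

```text
time: 19.57
tool_pos: [0.4395, 0.0845, 0.1264]
tool_rot: [-0.002, 0.807, 0.59, -0.003]
contact_force: [-0.3, 0.2, -0.2]
gripper_width: 0.848
```

Call:
{"name": "carry_out", "arguments": {"moves": [[0.85, 0, 0, 0, 0, 0, 0], [0.85, 0, 0, 0, 0, 0, 0], [0.85, 0, 0, 0, 0, 0, 0]]}}

```text
time: 19.82
tool_pos: [0.4428, 0.0788, 0.1292]
tool_rot: [0.001, 0.809, 0.587, -0.002]
contact_force: [0.1, -0.5, -0.1]
gripper_width: 0.847
```

```bash
python3 - <<'E'
from h import *
plan([(443,80,20,-18.2)])
im=manip.grab_frame("top")[:,:,::-1]
a=cv2.resize(im[115:210,300:410],None,fx=3.5,fy=3.5,interpolation=cv2.INTER_CUBIC); b=cv2.resize(im[105:255,115:265],a.shape[:2][::-1],interpolation=cv2.INTER_CUBIC)
cv2.imwrite("pics/t3c.png",cv2.convertScaleAbs(np.hstack([a,b]),alpha=1.4))
E
```

```text
t 19.82 tcp [442.7856  78.7565 129.1852] phi -18.1 w 0.847 F [ 0.1003 -0.4924 -0.0974]
(443, 80, 20, -18.2) [0.0041, -0.0003, 0.273, -0.0014, 0.0068, 0.0044] rows>= 2.6
```

View pics/t3c.png

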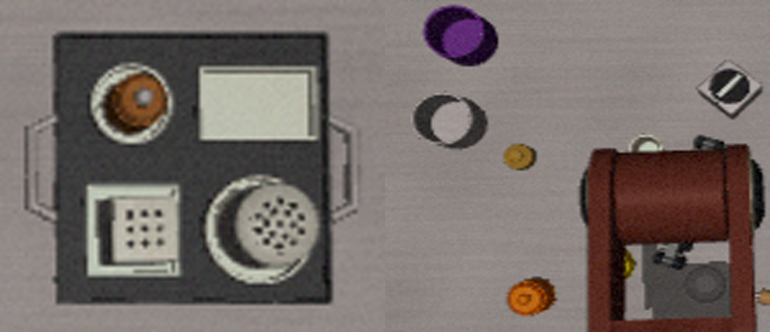

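Three containers stand in their wells: mill at (137,100), square tin at (145,228) and dredger at (279,222). The tumbler, at (450,120), and the timer, at (730,90), haven't moved. Now the oblong tin.

Call:
{"name": "carry_out", "arguments": {"moves": [[0.85, 0.004, 0, 0.05, 0, 0.005, 0], [0.85, 0.004, 0, 0.12, 0, 0.005, 0], [0.85, 0.004, 0, 0.2, 0, 0.005, 0], [0.85, 0.004, 0, 0.26, 0, 0.005, 0], [0.85, 0.004, 0, 0.273, 0, 0.005, 0], [0.85, 0.004, 0, 0.273, 0, 0.005, 0], [0.85, 0.004, 0, 0.273, 0, 0.005, 0]]}}

```text
time: 20.45
tool_pos: [0.4444, 0.0803, 0.0218]
tool_rot: [0.001, 0.809, 0.587, 0.001]
contact_force: [0.2, 0.5, 0.4]
gripper_width: 0.851
```

Call:
{"name": "carry_out", "arguments": {"moves": [[0, 0, 0, 0, 0, 0, 0], [0, 0, 0, 0, 0, 0, 0], [0, 0, 0, 0, 0, 0, 0], [0, 0, 0, 0, 0, 0, 0], [0, 0, 0, 0, 0, 0, 0], [0, 0, 0, 0, 0, 0, 0], [0, 0, 0, 0, 0, 0, 0], [0, 0, 0, 0, 0, 0, 0]]}}

```text
time: 21.12
tool_pos: [0.4452, 0.081, 0.0227]
tool_rot: [0.001, 0.809, 0.588, 0.001]
contact_force: [-0.3, -0.7, 6.6]
gripper_width: 0.412
```

Call:
{"name": "carry_out", "arguments": {"moves": [[0, 0, 0, -0.05, 0, 0, 0], [0, 0, 0, -0.12, 0, 0, 0], [0, 0, 0, -0.22, 0, 0, 0], [0, 0, 0, -0.32, 0, 0, 0], [0, 0, 0, -0.36, 0, 0, 0], [0, 0, 0, -0.36, 0, 0, 0], [0, 0, 0, -0.36, 0, 0, 0]]}}

```text
time: 21.7
tool_pos: [0.4437, 0.0811, 0.1653]
tool_rot: [0.001, 0.809, 0.588, 0.001]
contact_force: [-0.6, -0.6, -2.8]
gripper_width: 0.413
```

```bash
python3 -c "
from h import *
plan([(579.5,-298.5,160,-1.5)])"
```

```text
t 21.7 tcp [443.6611  81.0508 165.2756] phi -18.0 w 0.413 F [-0.6038 -0.6399 -2.7889]
(579.5, -298.5, 160, -1.5) [-0.7977, 0.6159, 0.0142, 0.0046, -0.0003, -0.5753] rows>= 9.7
```

Call:
{"name": "carry_out", "arguments": {"moves": [[0, -0.798, 0.616, 0, 0, 0, -0.575], [0, -0.798, 0.616, 0, 0, 0, -0.575], [0, -0.798, 0.616, 0, 0, 0, -0.575], [0, -0.798, 0.616, 0, 0, 0, -0.575], [0, -0.798, 0.616, 0, 0, 0, -0.575], [0, -0.798, 0.616, 0, 0, 0, -0.575], [0, -0.798, 0.616, 0, 0, 0, -0.575], [0, -0.798, 0.616, 0, 0, 0, -0.575]]}}

```text
time: 22.37
tool_pos: [0.5506, -0.224, 0.1607]
tool_rot: [-0.003, 0.717, 0.698, -0.001]
contact_force: [0.9, 0.4, -1.5]
gripper_width: 0.415
```

```bash
python3 -c "
from h import *
plan([(579.5,-298.5,150,-1.5)])"
```

```text
t 22.37 tcp [ 550.6284 -224.0341  160.6831] phi -1.5 w 0.415 F [ 0.8603  0.4151 -1.5003]
(579.5, -298.5, 150, -1.5) [-0.1842, 0.0773, 0.0258, -0.01, -0.0058, -0.0013] rows>= 1.9
```

Call:
{"name": "carry_out", "arguments": {"moves": [[0, -0.18, 0.075, 0.02, 0, 0, 0], [0, -0.18, 0.075, 0.02, 0, 0, 0], [0, -0.18, 0.075, 0.02, 0, 0, 0], [0, -0.18, 0.075, 0.05, 0, 0, 0], [0, -0.18, 0.075, 0.12, 0, 0, 0], [0, -0.18, 0.075, 0.19, 0, 0, 0], [0, -0.18, 0.075, 0.22, 0, 0, 0]]}}

```text
time: 22.95
tool_pos: [0.5763, -0.292, 0.0695]
tool_rot: [-0.005, 0.716, 0.698, -0.001]
contact_force: [-0.9, 1.3, -2.8]
gripper_width: 0.416
```

Call:
{"name": "carry_out", "arguments": {"moves": [[0, 0, 0, 0, 0, 0, 0], [0, 0, 0, 0, 0, 0, 0], [0, 0, 0, 0, 0, 0, 0], [0, 0, 0, 0, 0, 0, 0]]}}

```text
time: 23.28
tool_pos: [0.5816, -0.2963, 0.0794]
tool_rot: [0.002, 0.716, 0.698, 0.001]
contact_force: [-0.1, -0.6, -1.9]
gripper_width: 0.416
```

```bash
python3 -c "
from h import *
plan([(579.5,-298.5,31.5,-1.5)])"
```

```text
t 23.28 tcp [ 581.6485 -296.2748   79.4372] phi -1.5 w 0.416 F [-0.1146 -0.609  -1.9022]
(579.5, -298.5, 31.5, -1.5) [-0.0054, -0.0057, 0.1198, 0.0078, 0.0045, 0.0003] rows>= 1.2
```

Call:
{"name": "carry_out", "arguments": {"moves": [[0, -0.005, -0.005, 0.03, 0.005, 0, 0], [0, -0.005, -0.005, 0.06, 0.005, 0, 0], [0, -0.005, -0.005, 0.09, 0.005, 0, 0], [0, -0.005, -0.005, 0.11, 0.005, 0, 0], [0, -0.005, -0.005, 0.117, 0.005, 0, 0], [0, -0.005, -0.005, 0.117, 0.005, 0, 0], [0, -0.005, -0.005, 0.117, 0.005, 0, 0]]}}

```text
time: 23.87
tool_pos: [0.5776, -0.2974, 0.0314]
tool_rot: [-0.002, 0.716, 0.698, -0.001]
contact_force: [-6.5, 4.5, 11.9]
gripper_width: 0.414
```

Call:
{"name": "carry_out", "arguments": {"moves": [[0, 0, 0, 0.001, 0, 0, 0], [0, 0, 0, 0.002, 0, 0, 0], [0, 0, 0, 0.002, 0, 0, 0]]}}

```text
time: 24.12
tool_pos: [0.5777, -0.2975, 0.0314]
tool_rot: [-0.002, 0.716, 0.698, -0.001]
contact_force: [-9.0, 5.3, 15.6]
gripper_width: 0.414
```

Seated, with 15 N upward. Easing off slightly, releasing and retreating.

Call:
{"name": "carry_out", "arguments": {"moves": [[0, 0, 0, -0.004, 0, 0, 0], [0.65, 0, 0, -0.004, 0, 0, 0], [0.65, 0, 0, -0.004, 0, 0, 0], [0.65, 0, 0, -0.004, 0, 0, 0], [0.65, 0, 0, -0.004, 0, 0, 0]]}}

```text
time: 24.53
tool_pos: [0.5782, -0.2976, 0.0304]
tool_rot: [-0.001, 0.716, 0.698, -0.001]
contact_force: [0.5, 0.2, -0.4]
gripper_width: 0.649
```

Call:
{"name": "carry_out", "arguments": {"moves": [[0.65, 0, 0, -0.05, 0, 0, 0], [0.65, 0, 0, -0.12, 0, 0, 0], [0.65, 0, 0, -0.22, 0, 0, 0], [0.65, 0, 0, -0.32, 0, 0, 0], [0.65, 0, 0, -0.4, 0, 0, 0], [0.65, 0, 0, -0.4, 0, 0, 0]]}}

```text
time: 25.03
tool_pos: [0.5825, -0.3002, 0.2011]
tool_rot: [0.007, 0.716, 0.698, 0.001]
contact_force: [0.4, -0.8, 1.9]
gripper_width: 0.646
```

Call:
{"name": "carry_out", "arguments": {"moves": [[0.65, 0.6, -0.3, 0, 0, 0, 0], [0.65, 0.6, -0.3, 0, 0, 0, 0], [0.65, 0.6, -0.3, 0, 0, 0, 0], [0.65, 0.6, -0.3, 0, 0, 0, 0], [0.65, 0.6, -0.3, 0, 0, 0, 0], [0.65, 0.6, -0.3, 0, 0, 0, 0], [0.65, 0.6, -0.3, 0, 0, 0, 0], [0.65, 0.6, -0.3, 0, 0, 0, 0]]}}

```text
time: 25.7
tool_pos: [0.4635, -0.0516, 0.1906]
tool_rot: [-0.001, 0.715, 0.699, -0.001]
contact_force: [0.2, -0.5, -0.4]
gripper_width: 0.648
```

```bash
python3 - <<'E'
from h import *
plan([])
im=manip.grab_frame("top")[:,:,::-1]; im2=manip.grab_frame("scene")[:,:,::-1]
a=cv2.resize(im[110:215,300:410],(440,420),interpolation=cv2.INTER_CUBIC); b=cv2.resize(im2[165:260,110:215],(360,326),interpolation=cv2.INTER_CUBIC)
b=cv2.copyMakeBorder(b,0,94,0,0,cv2.BORDER_CONSTANT)
cv2.imwrite("pics/f.png",cv2.convertScaleAbs(np.hstack([a,b]),alpha=1.3))
cv2.imwrite("pics/fs.png",im2); cv2.imwrite("pics/ft.png",im)
i0=cv2.imread("pics/top0.png")
for n,(x0,y0,x1,y1) in {"tumbler":(122,142,160,178),"timer":(232,128,266,162)}.items():
    (dx,dy),r=cv2.phaseCorrelate(np.float32(cv2.cvtColor(i0[y0:y1,x0:x1],6)),np.float32(cv2.cvtColor(im[y0:y1,x0:x1].copy(),6))); print(n,"shift px",round(dx,2),round(dy,2),round(r,2))
# lid centres in the caddy from top view
for n,p,z in[("dredger",(480,-297),.077),("mill",(582.3,-199),.081),("square",(482.3,-196.5),.075),("oblong",(579.5,-298.5),.075)]:
    c=manip.camera_info("top");E=np.array(c["extrinsics"]);K=np.array(c["intrinsics"])
    q=K@(E[:3,:3]@[p[0]/1e3,p[1]/1e3,z]+E[:3,3]);q=q[:2]/q[2];print(n,"expected px",q,"crop",(q-[300,110])*4)
E
```

```text
t 25.7 tcp [463.5155 -51.6189 190.5534] phi -1.3 w 0.648 F [ 0.1683 -0.5052 -0.3924]
tumbler shift px 0.08 0.09 1.01
timer shift px 0.1 0.15 0.97
dredger expected px [379.1631 179.1978] crop [316.6525 276.7911]
mill expected px [340.667  141.2817] crop [162.6679 125.1268]
square expected px [340.6868 179.3757] crop [162.7473 277.5027]
oblong expected px [377.9673 141.6593] crop [311.869  126.6372]
```

View pics/f.png

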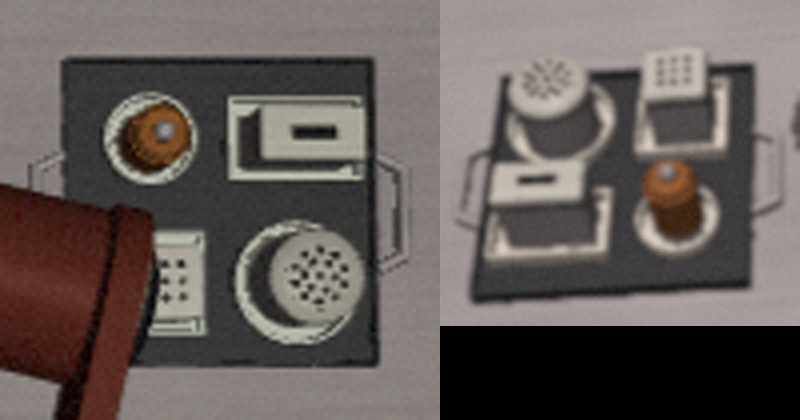

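View pics/fs.png

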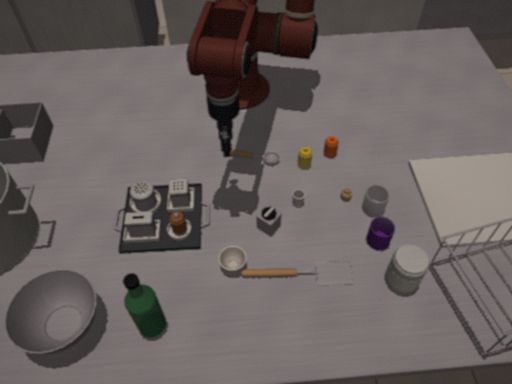

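In the final pictures all four stand upright in their own wells. Against the expected crop positions, the dredger is at (319,275) vs (317,277), the mill knob at (165,130) vs (163,125) and the slit at (314,131) vs (312,127), all within about 4 mm. The tumbler and timer shifted by less than 0.2 px. Handing in.

```bash
python3 -c "
from plant import manip
print(manip.job_done())"
```

```text
the job is handed in; nothing more can be done
None
```

The job is handed in: the dredger, mill, square tin and oblong tin each stand upright in their own wells. It took about 26 s of the 104 s allowed; no verdict is reported, so the points below are my own checks.

- **Position:** In the last top view the dredger, mill and oblong tin lids were about 4 mm or less from where centred placing would put them. The square tin was partly hidden by the arm there. An earlier top view and the final scene view show it upright in its well, but I didn't measure its centre.
- **Seating:** Upward contact force confirmed that the square tin and oblong tin were down on the floor, at about 10 N and 15 N, and weakly the mill, at about 1 N. The dredger gave no such signal and was released an estimated 1–2 mm above the floor; later pictures show it upright in its well.
- **Look-alikes:** The tumbler and timer shifted less than 0.2 px (under 1 mm). The orange, yellow and purple ones were not touched.
- **Disagreements:** The two views differed by 3–5 mm on the dredger's start position. The tray centre differed by about 5 mm in x. For both I relied mainly on the top view.

The gripper ended clear of everything. I viewed 11 pictures.

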